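# Find the socket that fits the bearing bracket's nut

### The job

Find out which of the two sockets hanging on the rack's pegs fits the hex nut in the round cup on the green bearing bracket: lift a socket up off its peg and try it on the nut. Leave the socket that fits fully down over the nut, upright, and finish while still gripping it; the other socket must be hanging on a peg of the rack at the end. Do not disturb the glass, wax tin and two chisels lying about.

Things in the scene. Friction and masses are not known exactly. Their poses are not given: they have to be found in the camera images.
- small_socket: Small, blue-banded socket, steel, mouth down, loose, about 0.25 kg. Origin: centre of the open mouth; z up the socket. Round body 35 mm across, 0 to 44 mm up. Hex hole 26 mm across flats, 27 mm deep, a flat facing +x (same every 60 deg): fits a 24 mm nut if within 5 deg of turn and 1 mm of centre. Hangs on either peg, the hole's ceiling on the peg's top, mouth 17 mm above the bench.
- small_socket_grip (a point): Where to grip the small socket: centre of its black square drive adapter, 22 x 22 mm, which spans 60 to 102 mm above the mouth (this point is 81 mm above it); axes as the socket's, the adapter's faces square to x and y. Below it the neck is 30 mm across. The top of a hanging socket is 119 mm above the bench.
- large_socket: Large, yellow-banded socket, steel, mouth down, loose, about 0.32 kg. Origin: centre of the open mouth; z up the socket. Round body 43 mm across, 0 to 44 mm up. Hex hole 32 mm across flats, 27 mm deep, a flat facing +x (same every 60 deg): fits a 30 mm nut if within 5 deg of turn and 1 mm of centre. Hangs on either peg, the hole's ceiling on the peg's top, mouth 17 mm above the bench.
- large_socket_grip (a point): Where to grip the large socket: centre of its black square drive adapter, 22 x 22 mm, which spans 60 to 102 mm above the mouth (this point is 81 mm above it); axes as the socket's, the adapter's faces square to x and y. Below it the neck is 30 mm across. The top of a hanging socket is 119 mm above the bench.
- nut_seat (a point): Centre of the floor of the fixed steel cup, under the brass nut, 14 mm above the bench; z up, x square to a flat of the nut. Cup 64 mm across, 20 mm high; nut as high, bevelled, its 16 mm stud 5 mm higher. Nut 24 or 30 mm across flats (not told; cup's bore 39 or 47 mm). The fitting socket goes down until its mouth meets this floor; the other stops about 20 mm higher, on nut or rim.
- bracket: Green bearing bracket, fixed. Origin under the nut's axis, at the bench; +x runs along it from the nut to the housing, z up. Plate 92 mm wide, 14 mm thick, from 47 mm before the nut to 143 mm beyond it; housing 80 mm long, 92 mm high with a grease nipple to 99 mm, from 60 to 140 mm beyond the nut's axis, with shaft stubs to 58 mm either side.
- peg_left (a point): Centre of the flat top of the rack's left peg: upright, aluminium, 23 mm across, its top edge bevelled 1.5 mm, top 44 mm above the bench, on a fixed wooden base 74 x 190 x 12 mm; axes as the rack's, z up, +y from the right peg to the left one, 110 mm apart. A hanging socket's mouth is 27 mm below this point.
- peg_right (a point): Centre of the flat top of the rack's right peg, otherwise as the left one.
- glass: Bystander: tea glass, 85 mm across, 90 mm high, loose; origin under its centre, z up.
- wax: Bystander: open wax tin, 61 mm across, 18 mm high, loose; origin under its centre.
- black_chisel: Bystander: chisel with a black handle, 83 x 172 x 26 mm, lying loose between the robot and the work; origin under its centre.
- brown_chisel: Bystander: chisel with a brown handle, 97 x 174 x 33 mm, lying loose to the right of the bracket; origin under its centre.

How it is judged:
By the outcome, as a careful person would: the job done as asked, in the order asked, and still so for the second after the job is handed in, while the arm keeps its last pose, push and grip.
It also fails if it takes over 72 s, if anything falls off the work surface, if the arm or the gripper's body presses on something with over 40 N, if the wrist force passes 120 N, or if a joint passes its speed limit or range.

### The arm

A 6-joint arm with a two-finger parallel gripper is mounted at the origin on a cart in front of the work surface, level with it; the furniture and walls round the work are solid. World frame = base frame: x ahead of the robot, y to its left, z up, the work surface at z = 0. Lengths are in mm, angles in rad, forces in N, time in s.
With the tool pointing down it reaches from about 350 to 775 mm from the base axis. Payload 7.3 kg.
Tool frame: the origin (TCP) lies midway between the tips of the shut fingers; the grasp point (between the pads) lies 19 mm behind it (grasp_offset is the z of the grasp point in the tool frame, in mm); z points along the fingers, y is the direction in which the jaws open and shut (so a half turn about z gives the same grasp; the last joint's range is limited). The gripper opens to 92 mm and grips with 3 to 60 N. Pads are 19 mm wide; open, the fingers measure 130 mm over their backs; the gripper's body (75 mm by 190 mm) begins 47 mm behind the grasp point.
Start: joints at [-1.255, 0.342, 1.524, -0, 1.275, -0.146], TCP at [233.943, -470.016, 226.741] pointing down, gripper open.
Joint ranges: [-2.53, 2.53], [-0.77, 2.02], [0.04, 2.7], [-1, 4.14], [0.28, 2.66], [-3.11, 3.11]. Speed limits (rad/s): [2.57, 2.57, 3.14, 3.14, 3.14, 3.14].

### API

Orientations are given as [roll, pitch, yaw] about the fixed x, y, z axes, in that order (R = Rz(yaw) Ry(pitch) Rx(roll)).
In Python, from plant import get_obs, capture, camera_model, close_job, boxes_of, regions_of, place_of, grasp_offset gives the robot as it stands. The module is installed in compiled form; this text tells all that it offers.
- The arm moves only by the tool send_rows, never from a script. Its argument "targets" is a list that holds one entry, the list of rows, each a list of 7 numbers: the turn, a rotation vector about the tool's x, y, z in degrees, then the shift along the tool's x, y, z in mm, then the closure, from -1 (fully open) to 1 (shut). A call has 1 to 5 rows; each row is the pose to reach, as a shift and turn from the pose commanded when the call began, along the tool's axes at that moment; what a row does not reach only later rows make up. A row lasts 1/12 s, in which the tool goes at most 41.7 mm and 7.16 degrees, less where a joint would pass 70% of its speed; a pose out of reach is approached as far as the arm can. A call with a gripper value outside its range is refused whole. The fingers move at their own pace and stop on an object; the grip force is fixed at half the most. Time passes only in rows, so rows that repeat a pose let the fingers close. It gives the time, the measured TCP pose, the force and the opening at its end, in the units of the state.
- get_obs(): the state, without advancing time (a new reading comes with each control period).
- capture(name): name is "scene" or "top" or "wrist"; returns the picture (480x640x3 uint8, red, green, blue); there is no depth.
- camera_model(name): a dict with "K" (3x3 intrinsics, pixels), "world_to_cam" (4x4, takes a point from world to camera coordinates). Camera axes: x right, y up, looking along -z (the intrinsics and any distortion apply to the point x, -y, -z); pixel columns grow to the right and rows downward; lengths in mm; the calibration is good to about 2 mm. The wrist camera is an equidistant fisheye: a pixel r from the principal point sees the ray r / f radians off the axis. A picture is of the moment at which its call begins: read the wrist's pose just before it. camera_model takes no time and is no camera call; for the wrist camera it gives the pose at the moment of the call.
- close_job(): hands the job in, once; it reports no verdict.
Trained networks look in the newest picture that a camera, given by its name, has taken for a name from the list of things; names that differ only in an ending like _2 or _b are one class to them, and where a whole thing is asked for, a point or a joint stands for the part that bears it (a point fixed in the world has none). Each returns a list of dicts, best first, with "conf" (0 to 1); they miss things now and then, are a little off and sometimes report something else, mostly with a low value. They report only what shows in the picture. A call takes as long as a camera call.
- boxes_of(label, camera): "location" ([row, column] in pixels, amid what is visible of it).
- regions_of(label, camera): "region" (480x640 bool, what is visible of it) and "location" ([row, column] in pixels, amid what is visible of it).
- place_of(label, camera): "location" ([row, column] in pixels: a listed point, or the origin of a listed thing).
The state is a dict: "time": time; "joint_positions": joint angles; "dq": joint speeds; "tau": joint torques, N m; "tool_pos": TCP position; "tcp_rot": TCP orientation; "contact_force": force on the tool from outside, world axes, zero at the start; "moment": the same for the moment, N m; "grip_width": finger opening in mm.
Only numpy, scipy, OpenCV 4.12 (cv2) and the standard library are available. Lean on these libraries where they do the work, as an engineer would, in place of code of your own. Each camera call takes 0.05 s, during which the arm holds its last target.

## Working session

There is one attempt and no reset: what is moved stays moved. The work goes in short steps, Python scripts to look and compute and a tool call to move; the robot and the scene stay as the last step left them, time stands still between calls to the robot, and variables do not carry over. Pictures are saved under pics/ and viewed, and the job is handed in when it is done.

Besides the shell and the picture viewer there is one more tool, called after "Request:" as name(argument=value, ...), one argument or row to a line, values as JSON. send_rows: Moves the arm, as the interface text tells. Its arguments: {"type":"object","properties":{"targets":{"type":"array","items":{"type":"array","items":{"type":"array","items":{"type":"number"}}}}},"required":["targets"]}

```bash
mkdir -p pics; python3 - <<'E'
from plant import *
import cv2,json
o=get_obs();print({k:o[k] for k in('time','tool_pos','tcp_rot','contact_force','grip_width')},grasp_offset)
for c in('scene','top'):
    im=capture(c);cv2.imwrite(f'pics/{c}0.png',im[:,:,::-1]);m=camera_model(c);print(c,m)
    for l in['small_socket','small_socket_grip','large_socket','large_socket_grip','nut_seat','bracket','peg_left','peg_right','glass','wax','black_chisel','brown_chisel']:
        print(l,[([round(float(v),1) for v in d['location']],round(float(d['conf']),2)) for d in place_of(l,c)][:3])
print(get_obs()['time'])
E
```

```text
{'time': 0.0, 'tool_pos': array([ 233.79427691, -469.59922358,  226.04328269]), 'tcp_rot': array([-3.14003693e+00, -2.12709719e-04,  4.61819759e-01]), 'contact_force': array([ 0.25685764, -0.18634576,  0.56458327]), 'grip_width': 92.1923945980097} -18.8
scene {'K': array([[459.57285318,   0.        , 321.16695974],
       [  0.        , 459.57285318, 235.14693611],
       [  0.        ,   0.        ,   1.        ]]), 'world_to_cam': array([[-8.43433253e-01, -5.37081493e-01, -1.27990993e-02,
         4.36413362e+02],
       [ 4.13329253e-01, -6.63943237e-01,  6.23167960e-01,
        -2.80195552e+02],
       [-3.43189854e-01,  5.20310338e-01,  7.81983297e-01,
        -7.46740869e+02],
       [ 0.00000000e+00,  0.00000000e+00,  0.00000000e+00,
         1.00000000e+00]])}
small_socket [([351.4, 230.1], 0.79)]
small_socket_grip [([336.5, 220.5], 0.94)]
large_socket [([316.7, 282.9], 0.7), ([215.2, 343.2], 0.27)]
large_socket_grip [([296.5, 274.2], 0.94), ([303.8, 388.9], 0.28)]
nut_seat [([214.3, 341.5], 0.62)]
bracket [([214.1, 340.3], 0.56)]
peg_left [([347.7, 227.8], 0.82)]
peg_right [
[... 471 characters left out ...]
.39020400e-01,
        -5.49144396e+02],
       [-1.39399267e-01,  1.46398708e-02,  9.90128031e-01,
        -1.10291948e+03],
       [ 0.00000000e+00,  0.00000000e+00,  0.00000000e+00,
         1.00000000e+00]])}
small_socket [([240.2, 211.1], 0.51), ([181.4, 255.9], 0.18)]
small_socket_grip [([235.5, 200.6], 0.64)]
large_socket []
large_socket_grip [([248.0, 246.8], 0.64)]
nut_seat [([238.4, 352.0], 0.63), ([298.6, 411.9], 0.36)]
bracket [([242.9, 354.1], 0.82), ([240.1, 207.9], 0.35)]
peg_left [([240.1, 204.1], 0.62)]
peg_right [([253.0, 249.9], 0.67)]
glass [([301.2, 411.2], 0.81)]
wax [([179.4, 255.8], 0.61)]
black_chisel [([310.1, 304.5], 0.82)]
brown_chisel [([233.9, 435.7], 0.84)]
1.3
```

View pics/scene0.png

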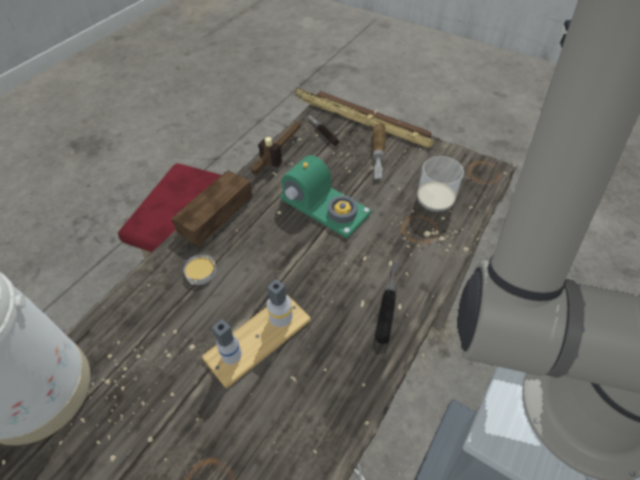

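View pics/top0.png

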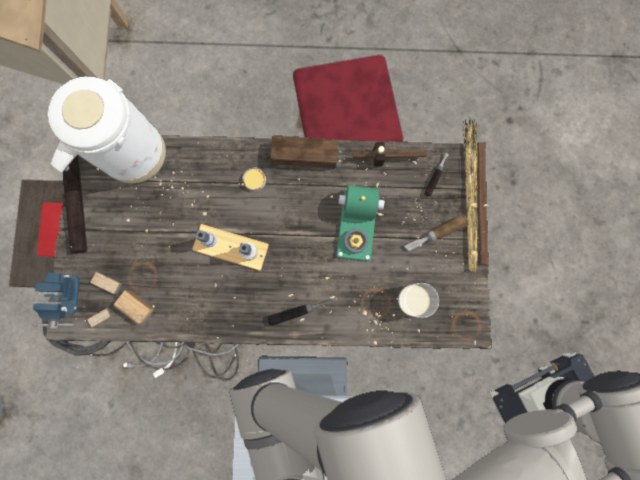

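The scene view shows the rack with the small (blue) socket at (225,345) and the large (yellow) one at (279,305), and the nut cup at (343,208). In the top view they are at (204,238), (248,250) and (355,241). Next I'll work out positions.

```bash
cat > h.py <<'E'
import numpy as np,cv2
from plant import *
from scipy.spatial.transform import Rotation as R
def ray(cam,rc,m=None):
    m=m or camera_model(cam);K=m['K'];T=np.array(m['world_to_cam'])
    x=(rc[1]-K[0,2])/K[0,0];y=(rc[0]-K[1,2])/K[1,1]
    if cam=='wrist':
        r=np.hypot(x,y);s=np.sin(r)/r if r>1e-9 else 1;d=np.array([x*s,-y*s,-np.cos(r)])
    else: d=np.array([x,-y,-1.])
    Ri=T[:3,:3].T;return -Ri@T[:3,3],Ri@d
def onz(cam,rc,z,m=None):
    c,d=ray(cam,rc,m);return c+d*(z-c[2])/d[2]
def proj(cam,p,m=None):
    m=m or camera_model(cam);K=m['K'];T=np.array(m['world_to_cam'])
    q=T[:3,:3]@p+T[:3,3];x,y,z=q[0],-q[1],-q[2]
    if cam=='wrist':
        r=np.hypot(x,y);t=np.arctan2(r,z);u=x/r*t if r else 0;v=y/r*t if r else 0
    else:u,v=x/z,y/z
    return np.array([v*K[1,1]+K[1,2],u*K[0,0]+K[0,2]])
def rel(goal,yaw):
    "shift in tool axes + turn (deg) from commanded pose approx by measured"
    o=get_obs();Rt=R.from_euler('xyz',o['tcp_rot']);G=R.from_euler('xyz',[np.pi,0,yaw])
    return Rt.inv().apply(np.array(goal)-o['tool_pos']),np.degrees((Rt.inv()*G).as_rotvec())
E
python3 - <<'E'
from h import *
D={'small_socket_grip':(98,(336.5,220.5),(235.5,200.6)),'large_socket_grip':(98,(296.5,274.2),(248,246.8)),'nut_seat':(14,(214.3,341.5),(238.4,352)),'peg_left':(44,(347.7,227.8),(240.1,204.1)),'peg_right':(44,(308,282.1),(253,249.9)),'small_socket':(17,(351.4,230.1),(240.2,211.1)),'black_chisel':(0,(302.5,388.2),(310.1,304.5)),'glass':(0,(196.2,436.3),(301.2,411.2)),'brown':(0,(0,0),(233.9,435.7)),'wax':(0,(273,199.2),(179.4,255.8))}
for k,(z,s,t) in D.items():print(k,onz('scene',s,z).round(0),onz('top',t,z).round(0))
# housing top via nipple: scene (163,305) top (197,362)
print('nip',onz('scene',(163,305),97).round(),onz('top',(197,362),97).round())
for k in('scene','top'):
  m=camera_model(k);T=m['world_to_cam'];print(-T[:3,:3].T@T[:3,3])
m=camera_model('wrist');T=m['world_to_cam'];print(-T[:3,:3].T@T[:3,3],m['K'][0],T[:3,:3].round(3))
E
```

```text
small_socket_grip [545. 251.  98.] [548. 248.  98.]
large_socket_grip [516. 146.  98.] [520. 133.  98.]
nut_seat [ 550. -134.   14.] [ 563. -134.   14.]
peg_left [547. 245.  44.] [544. 252.  44.]
peg_right [514. 134.  44.] [514. 132.  44.]
small_socket [551. 241.  17.] [548. 240.  17.]
black_chisel [367.  -1.   0.] [370. -12.   0.]
glass [ 402. -305.    0.] [ 400. -295.    0.]
brown [2152. -379.    0.] [ 583. -363.    0.]
wax [718. 139.   0.] [722. 131.   0.]
nip [ 655. -154.   97.] [ 656. -150.   97.]
[227.62467    436.89259147 764.13347533]
[ 391.14038282  -26.66800514 1169.37864561]
[ 291.95109404 -440.92435591  384.46629316] [371.64829954   0.         320.2498177 ] [[ 0.446 -0.895  0.   ]
 [ 0.868  0.432 -0.246]
 [ 0.22   0.11   0.969]]
```

Request:
send_rows(
  targets=[
    [[0,0,0,40,-15,0,-1],[0,0,0,80,-30,0,-1],[0,0,0,120,-45,0,-1],[0,0,0,160,-60,0,-1],[0,0,0,200,-75,0,-1]],
  ],
)

```text
time: 1.72
tool_pos: [376.9, -316.1, 226.9]
tcp_rot: [3.141, -0.0, 0.461]
contact_force: [0.9, -1.7, -0.7]
grip_width: 91.7
```

Request:
send_rows(
  targets=[
    [[0,0,0,39,-15,0,-1],[0,0,0,78,-30,0,-1],[0,0,0,117,-45,0,-1],[0,0,0,156,-60,0,-1],[0,0,0,195,-75,0,-1]],
  ],
)

```text
time: 2.13
tool_pos: [517.9, -162.2, 226.9]
tcp_rot: [3.141, -0.0, 0.462]
contact_force: [0.5, -0.9, 0.1]
grip_width: 91.8
```

Request:
send_rows(
  targets=[
    [[0,0,0,20,-7,20,-1],[0,0,0,20,-7,50,-1],[0,0,0,20,-7,76,-1],[0,0,0,20,-7,76,-1],[0,0,0,20,-7,76,-1]],
  ],
)

```text
time: 2.55
tool_pos: [531.0, -148.5, 150.1]
tcp_rot: [-3.139, 0.002, 0.462]
contact_force: [0.6, -0.2, 0.4]
grip_width: 91.2
```

```bash
python3 - <<'E'
from h import *
o=get_obs();print(o['time'],o['tool_pos'],o['tcp_rot'],o['contact_force'])
m=camera_model('wrist');im=capture('wrist');cv2.imwrite('pics/w1.png',im[:,:,::-1])
for l in('nut_seat','bracket'):print([(d['location'],d['conf'],onz('wrist',d['location'],14 if l=='nut_seat' else 0,m)) for d in place_of(l,'wrist')])
p=proj('wrist',np.array([556,-134,34.]),m);print(p)
r,c=int(p[0]),int(p[1]);cr=im[max(0,r-75):r+75,max(0,c-100):c+100];print(max(0,r-75),max(0,c-100))
cv2.imwrite('pics/w1c.png',cv2.resize(cr,None,fx=4,fy=4,interpolation=cv2.INTER_CUBIC)[:,:,::-1])
E
```

```text
2.55 [ 530.97690437 -148.54751233  150.05874159] [-3.13944425e+00  1.89080194e-03  4.61948903e-01] [ 0.6284507  -0.17493625  0.43007411]
[]
[]
[190.654231   318.31227827]
115 218
```

View pics/w1.png

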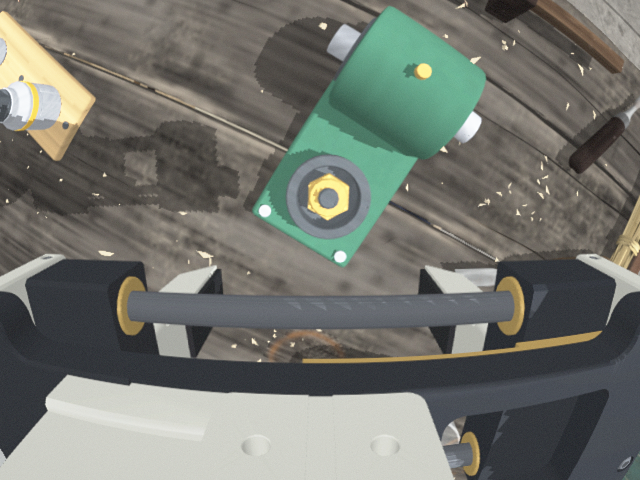

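View pics/w1c.png

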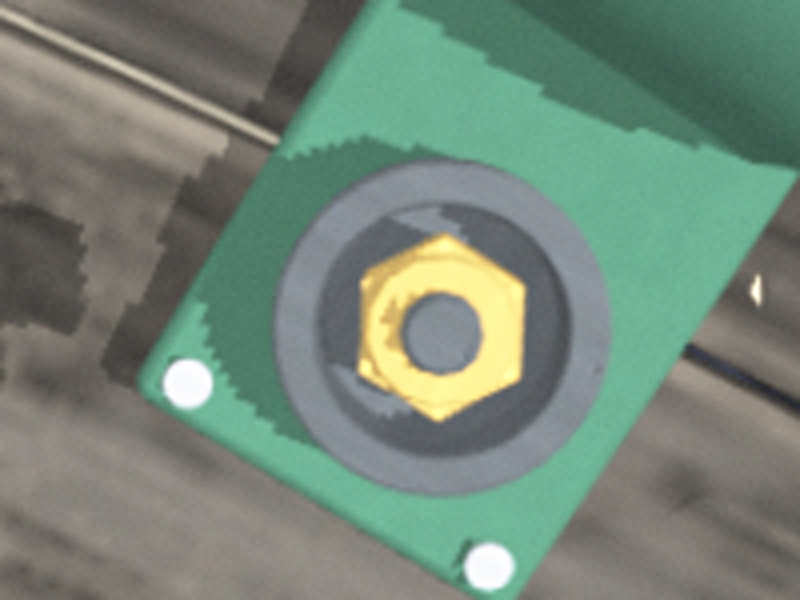

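The cup spans about 84 px (64 mm), the bore about 63 px (~48 mm) and the nut about 41 px (~31 mm). So the nut is the 30 mm one, and the large socket should fit. I'll place the camera straight over the nut to measure its centre and turn.

```bash
python3 - <<'E'
from h import *
m=camera_model('wrist');T=m['world_to_cam'];C=-T[:3,:3].T@T[:3,3]
pts=[(445,232),(525,283),(522,380),(440,420),(358,375),(360,280)]
P=np.array([onz('wrist',(115+v/4,218+u/4),33,m) for u,v in pts])
c=P.mean(0);print('nut',c,[np.degrees(np.arctan2(*(p-c)[1::-1]))%60 for p in P],[np.hypot(*(p-c)[:2]) for p in P])
print('cup',[onz('wrist',(115+v/4,218+u/4),34,m) for u,v in[(442,327)]])
o=get_obs();Rt=R.from_euler('xyz',o['tcp_rot']);d=c-C;d[2]=0;print(C,'shift tool',Rt.inv().apply(d))
E
```

```text
nut [ 556.7510762  -144.67870975   33.        ] [np.float64(24.72960894018471), np.float64(25.66154844736002), np.float64(23.735287897316468), np.float64(25.579411500895475), np.float64(25.665640316047302), np.float64(25.344862958776616)] [np.float64(18.304229423491847), np.float64(17.896091100113), np.float64(18.18321844800709), np.float64(17.606106876531175), np.float64(18.15707064893921), np.float64(17.93195965486536)]
cup [array([ 557.17476373, -144.48876425,   34.        ])]
[ 590.02420311 -120.39489232  310.611631  ] shift tool [-40.60287764   6.94304465  -0.07226231]
```

Request:
send_rows(
  targets=[
    [[0,0,0,-21,4,0,-1],[0,0,0,-41,7,0,-1],[0,0,0,-41,7,0,-1],[0,0,0,-41,7,0,-1]],
  ],
)

```text
time: 3.03
tool_pos: [498.3, -174.5, 152.5]
tcp_rot: [3.139, -0.002, 0.46]
contact_force: [0.9, 0.7, 0.5]
grip_width: 91.7
```

```bash
cat > nut.py <<'E'
from h import *
import sys
o=get_obs();print(o['time'],o['tool_pos'],np.degrees(o['tcp_rot']))
m=camera_model('wrist');im=capture('wrist');n=sys.argv[1]
p=proj('wrist',np.array([557,-144.5,34.]),m)
r,c=int(p[0]),int(p[1]);r0,c0=max(0,r-60),max(0,c-80);cr=im[r0:r+60,c0:c+80]
hsv=cv2.cvtColor(cr,cv2.COLOR_RGB2HSV)
y=cv2.inRange(hsv,(15,90,60),(35,255,255))
cs,_=cv2.findContours(y,cv2.RETR_EXTERNAL,cv2.CHAIN_APPROX_NONE);k=max(cs,key=cv2.contourArea);h=cv2.convexHull(k)[:,0]
from scipy.optimize import minimize
M=np.zeros(y.shape,np.uint8);cv2.fillConvexPoly(M,h,1)
C=-m['world_to_cam'][:3,:3].T@m['world_to_cam'][:3,3];print('cam',C)
# area moments projected
yy,xx=np.nonzero(M);P=np.array([onz('wrist',(a+r0,b+c0),32,m) for a,b in zip(yy,xx)])[:,:2]
ctr=P.mean(0)
def cost(q):
    d=P-q[:2];a=q[2]+np.arange(6)*np.pi/3
    return 0
z=((P-ctr)[:,0]+1j*(P-ctr)[:,1]);ang=np.angle((z**6).mean())/6
print('nut ctr',ctr,'corner ang mod60',np.degrees(ang)%60,'AF~',np.sqrt(len(P)*abs(np.linalg.det(np.array([onz('wrist',(r+1,c),32,m)-onz('wrist',(r,c),32,m),onz('wrist',(r,c+1),32,m)-onz('wrist',(r,c),32,m)])[:,:2]))/0.866))
# cup: not green
g=cv2.inRange(hsv,(60,60,0),(95,255,255));ng=cv2.morphologyEx(255-g,cv2.MORPH_OPEN,np.ones((3,3)))
cs,_=cv2.findContours(ng,cv2.RETR_EXTERNAL,cv2.CHAIN_APPROX_NONE)
for k in cs:
    if cv2.contourArea(k)>3000 and cv2.pointPolygonTest(k,(80.,60.),False)>0:
        Q=np.array([onz('wrist',(b+r0,a+c0),34,m) for a,b in cv2.convexHull(k)[:,0]])[:,:2].astype(np.float32)
        (cc,rad)=cv2.minEnclosingCircle(Q);e=cv2.fitEllipse(Q);print('cup',cc,rad,e)
cv2.imwrite(f'pics/{n}.png',cv2.resize(cr,None,fx=4,fy=4,interpolation=cv2.INTER_CUBIC)[:,:,::-1])
E
python3 nut.py w2
```

```text
3.0333 [ 498.28633188 -174.46426147  152.51272858] [ 1.79852048e+02 -1.15886197e-01  2.63318264e+01]
cam [ 555.89703358 -145.29238756  310.37043844]
nut ctr [ 554.31399965 -142.61818055] corner ang mod60 25.14582430572001 AF~ 30.561090957553944
cup (554.4117431640625, -142.5407257080078) 31.839733123779297 ((554.4285278320312, -142.5100860595703), (63.26901626586914, 63.43667984008789), 5.581310272216797)
```

View pics/w2.png

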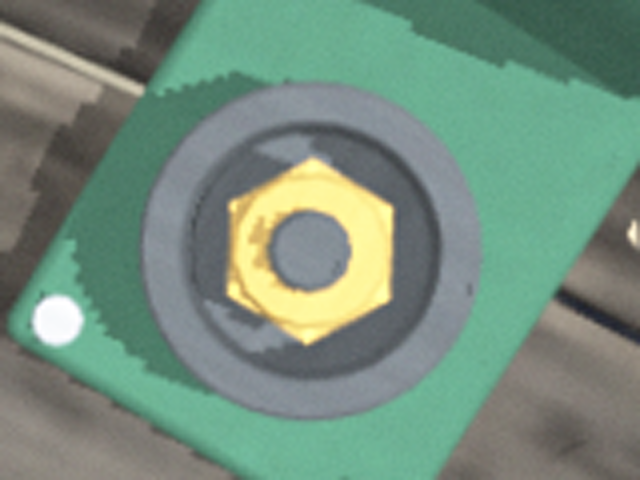

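```bash
for i in 1 2 3 4 5 6; do python3 nut.py w2_$i | grep -v cam; done
```

```text
3.0833 [ 498.71858965 -174.06406521  152.26232372] [ 1.79860972e+02 -1.18659744e-01  2.63771332e+01]
nut ctr [ 554.27584837 -142.71381843] corner ang mod60 23.553167429162603 AF~ 30.654117388291702
cup (554.312255859375, -142.5259552001953) 31.861581802368164 ((554.327392578125, -142.58201599121094), (63.346351623535156, 63.491390228271484), 3.274047613143921)
3.1333 [ 498.85491541 -173.71654544  151.93417744] [ 1.79883120e+02 -1.01275769e-01  2.64225789e+01]
nut ctr [ 554.22250923 -142.65265   ] corner ang mod60 24.28023195559642 AF~ 30.647911609796513
cup (554.3734130859375, -142.5402374267578) 31.838695526123047 ((554.3359375, -142.55630493164062), (63.31625747680664, 63.3803596496582), 171.99240112304688)
3.1833 [ 498.82475913 -173.46375384  151.60855354] [ 1.79910538e+02 -7.88840351e-02  2.64512907e+01]
nut ctr [ 554.34245346 -142.74169586] corner ang mod60 23.591709700230993 AF~ 30.639558385091892
cup (554.3222045898438, -142.4998779296875) 31.905426025390625 ((554.34326171875, -142.5820770263672), (63.37022018432617, 63.450889587402344), 133.78375244140625)
3.2333 [ 498.734716
[... 363 characters left out ...]
173.15867117  151.1081461 ] [ 1.79956554e+02 -3.70924511e-02  2.64905034e+01]
nut ctr [ 554.28917695 -142.65866217] corner ang mod60 23.548052933916722 AF~ 30.79131183653022
cup (554.2767333984375, -142.5550537109375) 31.79071807861328 ((554.3132934570312, -142.55868530273438), (63.29255294799805, 63.42933654785156), 26.03995704650879)
3.3333 [ 498.45911796 -173.10375985  150.89864898] [ 1.79975828e+02 -2.23747073e-02  2.64895252e+01]
nut ctr [ 554.30820409 -142.78290656] corner ang mod60 23.98079952941903 AF~ 30.552292390135545
cup (554.3033447265625, -142.64637756347656) 31.880878448486328 ((554.2979736328125, -142.581787109375), (63.28766632080078, 63.478973388671875), 12.704438209533691)
```

The cup and nut centre repeat at (554.3, -142.6), with corners at about 24°. Now I'll move over the large socket.

Request:
send_rows(
  targets=[
    [[0,0,0,0,0,-30,-1],[0,0,0,10,-30,-50,-1],[0,0,0,22,-68,-50,-1],[0,0,0,35,-106,-50,-1],[0,0,0,48,-144,-50,-1]],
  ],
)

```text
time: 3.8
tool_pos: [476.5, -21.6, 201.1]
tcp_rot: [3.141, -0.001, 0.461]
contact_force: [1.3, 1.0, -0.3]
grip_width: 92.1
```

Request:
send_rows(
  targets=[
    [[0,0,0,12,-38,0,-1],[0,0,0,24,-76,0,-1],[0,0,0,36,-110,0,-1],[0,0,0,42,-125,0,-1],[0,0,0,42,-125,0,-1]],
  ],
)

```text
time: 4.22
tool_pos: [458.0, 110.9, 200.8]
tcp_rot: [-3.141, -0.0, 0.467]
contact_force: [-0.1, -0.6, -0.8]
grip_width: 91.9
```

Request:
send_rows(
  targets=[
    [[0,0,0,0,0,0,-1],[0,0,0,0,0,0,-1],[0,0,0,0,0,0,-1]],
  ],
)

```text
time: 4.47
tool_pos: [458.9, 106.5, 200.6]
tcp_rot: [3.141, 0.0, 0.46]
contact_force: [-0.2, -0.4, 0.4]
grip_width: 92.0
```

```bash
python3 - <<'E'
from h import *
o=get_obs();print(o['time'],o['tool_pos'],np.degrees(o['tcp_rot']))
m=camera_model('wrist');im=capture('wrist');cv2.imwrite('pics/w3.png',im[:,:,::-1])
C=-m['world_to_cam'][:3,:3].T@m['world_to_cam'][:3,3];print('cam',C)
for l,z in(('large_socket_grip',98),('large_socket',17),('small_socket_grip',98),('peg_left',44),('peg_right',44)):print(l,[(d['location'],d['conf'],onz('wrist',d['location'],z,m)) for d in place_of(l,'wrist')])
p=proj('wrist',np.array([516,135,119.]),m);print(p)
r,c=map(int,p);r0,c0=max(0,r-75),max(0,c-100);print(r0,c0)
cv2.imwrite('pics/w3c.png',cv2.resize(im[r0:r0+150,c0:c0+200],None,fx=4,fy=4,interpolation=cv2.INTER_CUBIC)[:,:,::-1])
np.savez('w3.npz',im=im,K=m['K'],T=m['world_to_cam'])
E
```

```text
4.4667 [458.93266445 106.4677205  200.59873049] [1.79980092e+02 1.69929770e-02 2.63838421e+01]
cam [516.99951628 135.53976369 358.32885971]
large_socket_grip [([140.2, 319.0], 0.9, array([517.94591413, 136.88204808,  98.        ]))]
large_socket [([139.2, 318.0], 0.55, array([518.66023321, 138.52174536,  17.        ])), ([329.0, 374.8], 0.23, array([373.62827207,   0.6557922 ,  17.        ]))]
small_socket_grip [([43.5, 204.5], 0.63, array([547.70358143, 243.39433685,  98.        ]))]
peg_left []
peg_right []
[144.02447215 320.19012314]
69 220
```

View pics/w3.png

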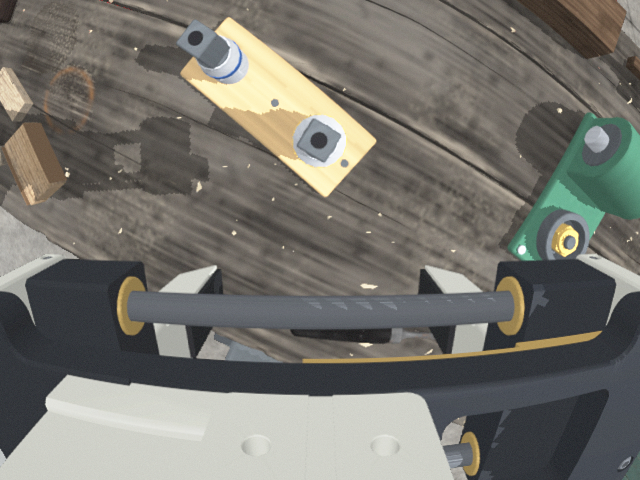

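View pics/w3c.png

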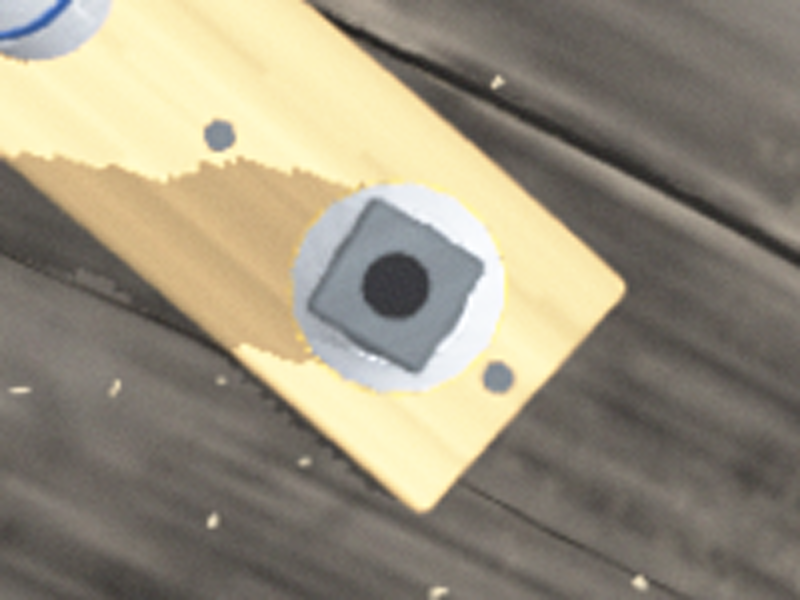

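The large socket is seen straight from above, its adapter square centred at full-image pixel (319,140) and turned about 31° in the picture.

```bash
python3 - <<'E'
from h import *
d=np.load('w3.npz');m={'K':d['K'],'world_to_cam':d['T']}
W=lambda u,v,z:onz('wrist',(69+v/4,220+u/4),z,m)
P=np.array([W(u,v,119) for u,v in[(374,198),(485,265),(417,373),(308,308)]])
print(P.mean(0),W(396,285,119),W(399,288,61-0))
for i in range(4):
  e=P[(i+1)%4]-P[i];print(np.hypot(*e[:2]),np.degrees(np.arctan2(e[1],e[0]))%90)
E
```

```text
[517.73123164 136.70726179 119.        ] [517.84072196 136.75946806 119.        ] [517.77061411 136.25658821  61.        ]
20.677253859101654 85.06788503152195
20.543300680337456 84.61675238401821
20.359322438851695 85.17778945473701
20.58230983741987 85.50275860765396
```

Request:
send_rows(
  targets=[
    [[0,0,7,5,-15,0,-1],[0,0,14,10,-34,0,-1],[0,0,21,10,-34,0,-1],[0,0,28,10,-34,0,-1],[0,0,31.2,10,-34,0,-1]],
  ],
)

```text
time: 5.18
tool_pos: [452.4, 142.6, 200.7]
tcp_rot: [3.141, -0.0, -0.089]
contact_force: [0.4, 0.2, -0.1]
grip_width: 91.8
```

Request:
send_rows(
  targets=[
    [[0,0,0,0,0,0,-1],[0,0,0,0,0,0,-1],[0,0,0,0,0,0,-1],[0,0,0,0,0,0,-1],[0,0,0,0,0,0,-1]],
  ],
)

```text
time: 5.6
tool_pos: [452.5, 142.3, 200.7]
tcp_rot: [3.142, -0.0, -0.082]
contact_force: [-0.1, -1.3, -0.3]
grip_width: 91.6
```

```bash
python3 - <<'E'
from h import *
o=get_obs();print(o['time'],o['tool_pos'],np.degrees(o['tcp_rot']))
m=camera_model('wrist');im=capture('wrist')
C=-m['world_to_cam'][:3,:3].T@m['world_to_cam'][:3,3];print('cam',C)
for l,z in(('large_socket_grip',98),('large_socket',17),('small_socket_grip',98)):print(l,[(d['location'],d['conf'],onz('wrist',d['location'],z,m)) for d in place_of(l,'wrist')])
p=proj('wrist',np.array([518,136,119.]),m);print(p)
r,c=map(int,p);r0,c0=max(0,r-75),max(0,c-100);print(r0,c0)
cv2.imwrite('pics/w4c.png',cv2.resize(im[r0:r0+150,c0:c0+200],None,fx=4,fy=4,interpolation=cv2.INTER_CUBIC)[:,:,::-1])
np.savez('w4.npz',im=im,K=m['K'],T=m['world_to_cam'])
E
```

```text
5.6 [452.50132159 142.31889753 200.70035936] [ 1.79996410e+02 -3.87289951e-03 -4.70511381e+00]
cam [517.14556608 136.849312   358.42374468]
large_socket_grip [([141.3, 318.5], 0.71, array([518.00482805, 137.89585729,  98.        ]))]
large_socket [([144.2, 319.3], 0.97, array([515.55688109, 137.71548919,  17.        ]))]
small_socket_grip [([116.1, 175.5], 0.8, array([548.53029225, 239.68123014,  98.        ]))]
[140.96942682 321.32384568]
65 221
```

View pics/w4c.png

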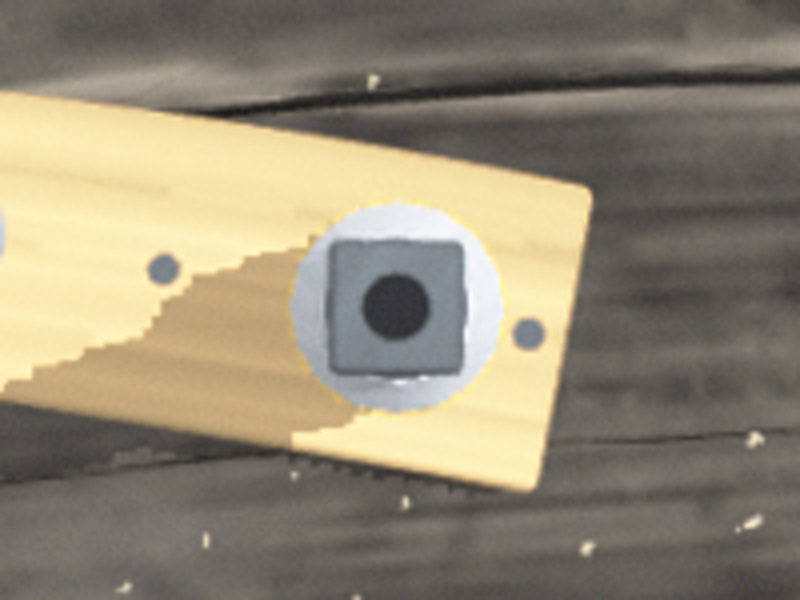

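```bash
python3 - <<'E'
from h import *
d=np.load('w4.npz');m={'K':d['K'],'world_to_cam':d['T']}
W=lambda u,v,z:onz('wrist',(65+v/4,221+u/4),z,m)
print(W(396.5,307,119),W(396.5,307,61))
P=W(396.5,307,119)
print(rel([P[0],P[1],79],np.radians(-4.9)))
E
```

```text
[517.56128727 136.80284851 119.        ] [517.66199504 136.7915928   61.        ]
(array([ 65.32674092,   0.20994314, 121.69285579]), array([ 0.00529496, -0.00128156,  0.17358509]))
```

Two tool yaws agree to 0.2 mm on the socket centre, so I'll move over it, lower and grip.

Request:
send_rows(
  targets=[
    [[0,0,0,33,0,0,-1],[0,0,0,65.3,0,0,-1],[0,0,0,65.3,0.2,25,-1],[0,0,0,65.3,0.2,55,-1],[0,0,0,65.3,0.2,70,-1]],
  ],
)

```text
time: 6.22
tool_pos: [516.5, 136.5, 127.7]
tcp_rot: [3.141, 0.004, -0.083]
contact_force: [-0.5, 0.1, -0.8]
grip_width: 91.9
```

Request:
send_rows(
  targets=[
    [[0,0,0,0,0,15,-1],[0,0,0,0,0,30,-1],[0,0,0,0,0,45,-1],[0,0,0,0,0,51.5,-1],[0,0,0,0,0,51.5,-1]],
  ],
)

```text
time: 6.63
tool_pos: [516.5, 136.7, 77.7]
tcp_rot: [3.141, 0.003, -0.083]
contact_force: [0.0, -0.6, -0.2]
grip_width: 91.7
```

Request:
send_rows(
  targets=[
    [[0,0,0,0,0,0,-1],[0,0,0,0,0,0,-1],[0,0,0,0,0,0,-1],[0,0,0,0,0,0,-1]],
  ],
)

```text
time: 6.97
tool_pos: [518.0, 136.9, 80.0]
tcp_rot: [-3.141, -0.002, -0.083]
contact_force: [0.4, -1.1, -0.5]
grip_width: 91.9
```

```bash
python3 - <<'E'
from h import *
print(rel([517.6,136.8,79],np.radians(-4.9)),get_obs()['contact_force'])
im=capture('wrist');cv2.imwrite('pics/w5.png',im[:,:,::-1])
E
```

```text
(array([-0.41733839,  0.15977721,  1.04754738]), array([-0.01439508, -0.09633034,  0.16522686])) [ 0.37919664 -1.13711574 -0.49082061]
```

View pics/w5.png

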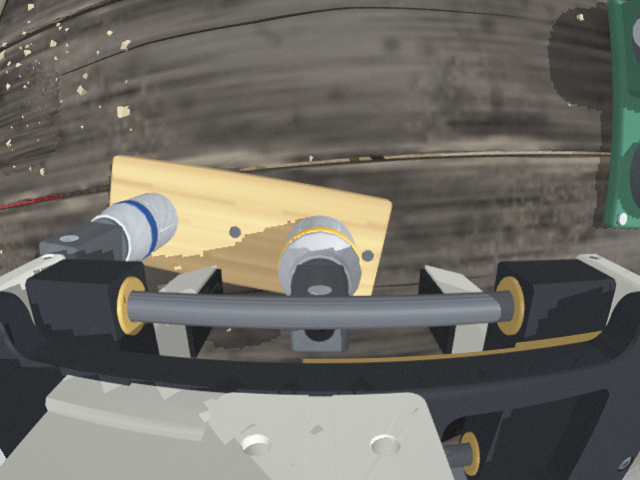

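The yellow socket's adapter sits midway between the fingers (column 320), and the small socket is clear of them. Closing now.

Request:
send_rows(
  targets=[
    [[0,0,0,0,0,0,1],[0,0,0,0,0,0,1],[0,0,0,0,0,0,1],[0,0,0,0,0,0,1],[0,0,0,0,0,0,1]],
  ],
)

```text
time: 7.43
tool_pos: [517.5, 136.8, 79.2]
tcp_rot: [3.142, 0.0, -0.083]
contact_force: [-0.2, 0.1, -0.3]
grip_width: 63.0
```

Request:
send_rows(
  targets=[
    [[0,0,0,0,0,0,1],[0,0,0,0,0,0,1],[0,0,0,0,0,0,1],[0,0,0,0,0,0,1],[0,0,0,0,0,0,1]],
  ],
)

```text
time: 7.85
tool_pos: [517.5, 136.8, 79.2]
tcp_rot: [3.142, 0.0, -0.083]
contact_force: [0.7, 0.4, 0.8]
grip_width: 29.6
```

```bash
python3 - <<'E'
from h import *
for i in range(4):
  im=capture('wrist');o=get_obs();print(o['tool_pos'],np.degrees(o['tcp_rot']),o['contact_force'],o['grip_width'])
cv2.imwrite('pics/w6.png',im[:,:,::-1])
E
```

```text
[517.53455527 136.82517858  79.18605378] [ 1.79993476e+02 -3.19287963e-03 -4.73966491e+00] [-0.35835639 -0.77417011 -0.30445439] 25.798165960938977
[517.54074469 136.89906631  79.20277745] [-1.79992933e+02 -3.04563069e-03 -4.74848619e+00] [0.39518528 6.82579349 0.22066013] 21.864213869928733
[517.57127161 136.82866839  79.22320691] [ 1.79995550e+02 -8.52700493e-03 -4.74115582e+00] [0.41409652 0.49528309 0.13777435] 21.963596779900577
[517.56559548 136.82490424  79.22052317] [ 1.79995158e+02 -7.04225349e-03 -4.74063658e+00] [ 0.2131881   0.41409953 -0.43293411] 21.878812304703903
```

View pics/w6.png

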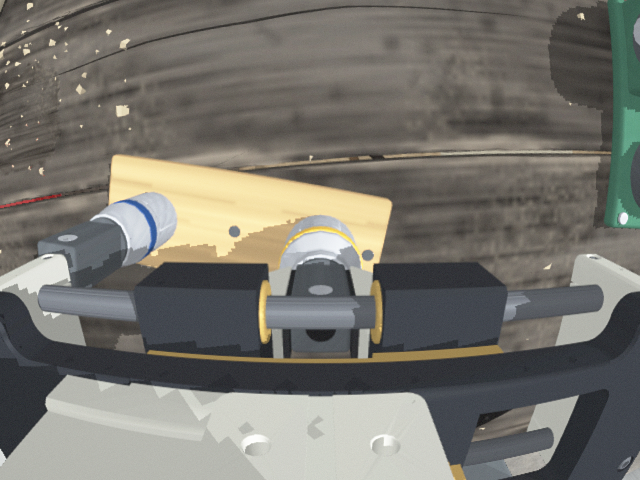

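Gripped at 21.9 mm. I'll lift straight up off the peg.

Request:
send_rows(
  targets=[
    [[0,0,0,0,0,-8,1],[0,0,0,0,0,-20,1],[0,0,0,0,0,-35,1],[0,0,0,0,0,-50,1],[0,0,0,0,0,-65,1]],
  ],
)

```text
time: 8.47
tool_pos: [517.0, 136.8, 144.8]
tcp_rot: [3.141, 0.001, -0.083]
contact_force: [0.4, -0.5, -3.6]
grip_width: 22.0
```

Request:
send_rows(
  targets=[
    [[0,0,0,0,0,-20,1],[0,0,0,0,0,-35,1],[0,0,0,0,0,-45,1],[0,0,0,0,0,-45,1],[0,0,0,0,0,-45,1]],
  ],
)

```text
time: 8.88
tool_pos: [517.3, 136.8, 189.1]
tcp_rot: [3.142, 0.0, -0.083]
contact_force: [-0.8, 0.8, -3.8]
grip_width: 21.7
```

```bash
python3 - <<'E'
from h import *
im=capture('wrist');o=get_obs();print(o['tool_pos'],np.degrees(o['tcp_rot']),o['contact_force'],o['grip_width'])
cv2.imwrite('pics/w7.png',im[:,:,::-1])
print(rel([554.3,-142.6,189],np.radians(-5.7)))
E
```

```text
[516.91305071 136.74425932 188.36598027] [ 1.79976061e+02  8.90450719e-02 -4.74234340e+00] [ 0.03614549 -0.02197216 -3.69178471] 21.883098603038537
(array([ 60.35269487, 275.29725367,  -0.61279473]), array([0.02468232, 0.08884294, 0.957675  ]))
```

View pics/w7.png

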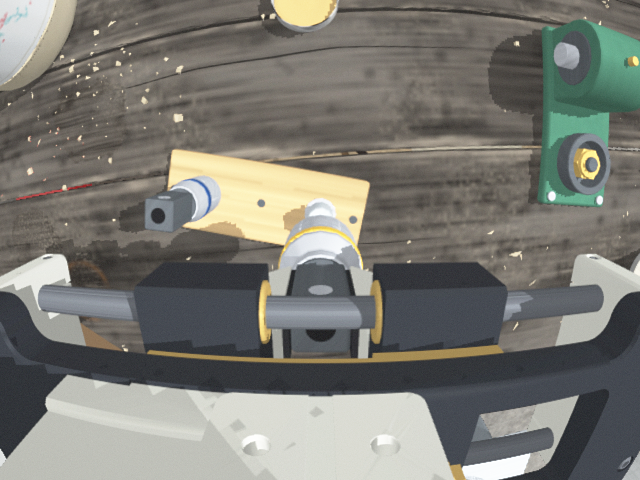

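The socket is held, the right peg is bare at (320,210), and the small socket still hangs. I'll move across to the nut at a safe height.

Request:
send_rows(
  targets=[
    [[0,0,1,6,25,0,1],[0,0,1,13,58,0,1],[0,0,1,20,92,0,1],[0,0,1,28,128,0,1],[0,0,1,36,164,0,1]],
  ],
)

```text
time: 9.35
tool_pos: [539.0, -30.8, 187.7]
tcp_rot: [-3.141, 0.003, -0.099]
contact_force: [0.2, 0.3, -2.7]
grip_width: 22.1
```

Request:
send_rows(
  targets=[
    [[0,0,0,8,36,0,1],[0,0,0,16,70,0,1],[0,0,0,21,95,0,1],[0,0,0,24,110,0,1],[0,0,0,24,110,0,1]],
  ],
)

```text
time: 9.77
tool_pos: [552.3, -144.3, 187.7]
tcp_rot: [3.141, 0.002, -0.104]
contact_force: [-0.1, 0.6, -2.9]
grip_width: 22.0
```

Request:
send_rows(
  targets=[
    [[0,0,0,0,0,0,1],[0,0,0,0,0,0,1],[0,0,0,0,0,0,1],[0,0,0,0,0,0,1],[0,0,0,0,0,0,1]],
  ],
)

```text
time: 10.18
tool_pos: [552.8, -140.3, 189.3]
tcp_rot: [-3.142, -0.0, -0.099]
contact_force: [0.4, -0.6, -3.0]
grip_width: 21.8
```

```bash
cat > chk.py <<'E'
from h import *
import sys
A=[]
for i in range(5):
  m=camera_model('wrist');im=capture('wrist');o=get_obs();A.append(np.r_[o['tool_pos'],np.degrees(o['tcp_rot']),o['contact_force'],o['grip_width']])
print(o['time'],np.round(A,2)[[0,-1]])
cv2.imwrite(f'pics/{sys.argv[1]}.png',im[:,:,::-1])
print(rel([554.3,-142.6,float(sys.argv[2])],np.radians(-5.7)))
E
python3 chk.py w8 189
```

```text
10.4333 [[ 5.5279e+02 -1.4055e+02  1.8937e+02  1.8000e+02 -1.0000e-02 -5.6700e+00
   6.5000e-01  6.5000e-01 -3.5600e+00  2.1970e+01]
 [ 5.5274e+02 -1.4122e+02  1.8929e+02  1.7999e+02 -1.0000e-02 -5.7200e+00
   1.1000e-01  2.5000e-01 -4.3500e+00  2.1390e+01]]
(array([1.68685703, 1.21766874, 0.29530145]), array([ 0.00665525, -0.00695094, -0.02186771]))
```

View pics/w8.png

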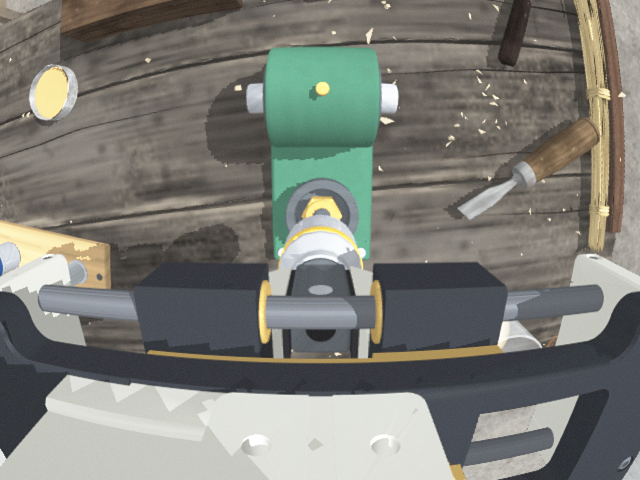

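Request:
send_rows(
  targets=[
    [[0,0,0,1.7,1.2,15,1],[0,0,0,1.7,1.2,35,1],[0,0,0,1.7,1.2,55,1],[0,0,0,1.7,1.2,70,1],[0,0,0,1.7,1.2,79,1]],
  ],
)

```text
time: 10.85
tool_pos: [553.4, -142.5, 108.4]
tcp_rot: [-3.141, 0.003, -0.1]
contact_force: [-1.3, -0.0, -3.2]
grip_width: 21.7
```

Request:
send_rows(
  targets=[
    [[0,0,0,0,0,0,1],[0,0,0,0,0,0,1],[0,0,0,0,0,0,1],[0,0,0,0,0,0,1],[0,0,0,0,0,0,1]],
  ],
)

```text
time: 11.27
tool_pos: [554.9, -143.0, 111.3]
tcp_rot: [3.141, -0.002, -0.1]
contact_force: [0.1, -0.2, -3.5]
grip_width: 21.7
```

Request:
send_rows(
  targets=[
    [[0,0,0,0,0,0,1],[0,0,0,0,0,0,1],[0,0,0,0,0,0,1]],
  ],
)

```text
time: 11.52
tool_pos: [554.4, -142.8, 110.5]
tcp_rot: [3.141, -0.0, -0.1]
contact_force: [0.1, -0.1, -2.7]
grip_width: 22.0
```

```bash
python3 chk.py w9 110; python3 chk.py w9 110; python3 -c "
import cv2;im=cv2.imread('pics/w9.png');cv2.imwrite('pics/w9c.png',cv2.resize(im[150:280,230:410],None,fx=4,fy=4,interpolation=cv2.INTER_CUBIC))"
```

```text
11.7667 [[ 5.5435e+02 -1.4282e+02  1.1038e+02  1.7999e+02 -2.0000e-02 -5.7400e+00
  -2.8000e-01 -1.0000e-02 -3.6200e+00  2.1500e+01]
 [ 5.5428e+02 -1.4277e+02  1.1020e+02  1.8000e+02  0.0000e+00 -5.7400e+00
  -2.4000e-01 -2.0000e-01 -4.6400e+00  2.1720e+01]]
(array([ 0.00204141, -0.16993741,  0.20309625]), array([ 0.00415613,  0.00235043, -0.0394392 ]))
12.0167 [[ 5.5430e+02 -1.4281e+02  1.1021e+02  1.8000e+02 -0.0000e+00 -5.7400e+00
  -2.0000e-02  2.5000e-01 -3.1500e+00  2.2110e+01]
 [ 5.5432e+02 -1.4278e+02  1.1020e+02  1.8000e+02 -0.0000e+00 -5.7400e+00
  -1.0000e-02  3.2000e-01 -3.8300e+00  2.2080e+01]]
(array([-0.03976462, -0.17746425,  0.20258991]), array([ 0.00343775, -0.00191701, -0.04019156]))
```

View pics/w9c.png

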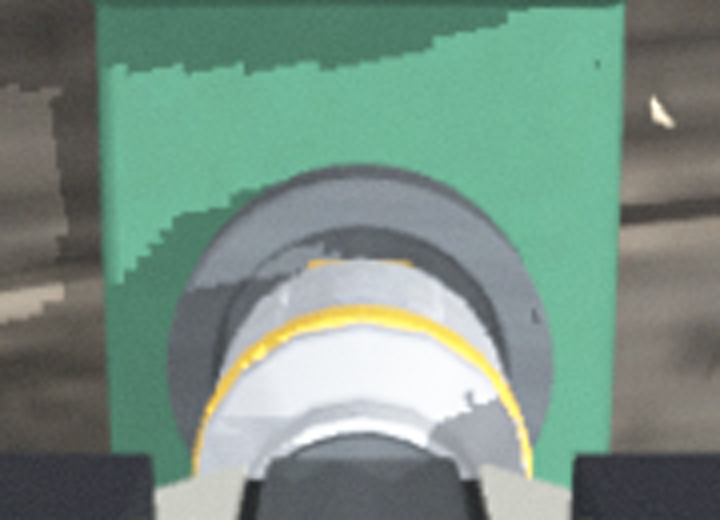

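Cup and socket are concentric in the picture (columns 360 and 362 in the crop). Descending gently and watching the force.

Request:
send_rows(
  targets=[
    [[0,0,0,0,-0.2,4,1],[0,0,0,0,-0.2,8,1],[0,0,0,0,-0.2,11,1],[0,0,0,0,-0.2,11,1],[0,0,0,0,-0.2,11,1]],
  ],
)

```text
time: 12.43
tool_pos: [554.1, -142.5, 98.8]
tcp_rot: [-3.141, 0.001, -0.1]
contact_force: [0.1, 0.4, -2.9]
grip_width: 21.6
```

Request:
send_rows(
  targets=[
    [[0,0,0,0,0,2,1],[0,0,0,0,0,4,1],[0,0,0,0,0,5,1],[0,0,0,0,0,6,1],[0,0,0,0,0,7,1]],
  ],
)

```text
time: 12.85
tool_pos: [554.3, -142.6, 92.1]
tcp_rot: [3.141, -0.0, -0.1]
contact_force: [-0.3, -1.8, -4.0]
grip_width: 21.9
```

The mouth is already about 4 mm below the nut's top with no resistance. Continuing.

Request:
send_rows(
  targets=[
    [[0,0,0,0,0,2,1],[0,0,0,0,0,4,1],[0,0,0,0,0,6,1],[0,0,0,0,0,8,1],[0,0,0,0,0,10,1]],
  ],
)

```text
time: 13.27
tool_pos: [554.3, -142.6, 82.0]
tcp_rot: [3.142, 0.0, -0.1]
contact_force: [0.5, -0.2, -3.4]
grip_width: 21.6
```

Request:
send_rows(
  targets=[
    [[0,0,0,0,0,1.5,1],[0,0,0,0,0,3,1],[0,0,0,0,0,4,1],[0,0,0,0,0,5,1],[0,0,0,0,0,5,1]],
  ],
)

```text
time: 13.68
tool_pos: [554.2, -142.6, 77.0]
tcp_rot: [3.142, 0.0, -0.1]
contact_force: [-0.3, 0.1, -2.7]
grip_width: 21.7
```

```bash
python3 chk.py w10 76.2
```

```text
13.9333 [[ 5.5429e+02 -1.4259e+02  7.7170e+01  1.8000e+02  0.0000e+00 -5.7400e+00
   1.7000e-01 -6.7000e-01 -4.0300e+00  2.1900e+01]
 [ 5.5439e+02 -1.4262e+02  7.7340e+01  1.7999e+02 -1.0000e-02 -5.7400e+00
  -5.0000e-02 -4.2000e-01 -3.2400e+00  2.1910e+01]]
(array([-0.09055198, -0.01493824,  1.13904297]), array([ 0.00865385, -0.01485636, -0.04236231]))
```

Roughly 1 mm left to the floor, so I'll go down in half-millimetre steps until it touches.

Request:
send_rows(
  targets=[
    [[0,0,0,0,0,0.5,1],[0,0,0,0,0,0.5,1],[0,0,0,0,0,1,1],[0,0,0,0,0,1,1],[0,0,0,0,0,1,1]],
  ],
)

```text
time: 14.35
tool_pos: [554.4, -142.6, 76.3]
tcp_rot: [3.141, -0.0, -0.1]
contact_force: [-0.1, -0.4, -2.9]
grip_width: 21.5
```

Request:
send_rows(
  targets=[
    [[0,0,0,0,0,0.4,1],[0,0,0,0,0,0.4,1],[0,0,0,0,0,0.4,1],[0,0,0,0,0,0.4,1]],
  ],
)

```text
time: 14.68
tool_pos: [554.4, -142.6, 76.2]
tcp_rot: [3.141, -0.0, -0.1]
contact_force: [-1.9, 0.9, 3.9]
grip_width: 22.0
```

```bash
python3 chk.py w11 76.2
```

```text
14.9333 [[ 5.5441e+02 -1.4261e+02  7.6200e+01  1.7999e+02 -2.0000e-02 -5.7400e+00
  -1.1600e+00  3.8000e-01  1.5100e+00  2.1890e+01]
 [ 5.5443e+02 -1.4262e+02  7.6200e+01  1.7999e+02 -3.0000e-02 -5.7400e+00
  -2.2300e+00  1.0400e+00  5.4800e+00  2.2090e+01]]
(array([-0.13447532, -0.00605903, -0.00167021]), array([ 0.01136868, -0.02667023, -0.03935436]))
```

It stopped on the cup floor exactly where expected (mouth at 14 mm), with a light push. I'll look once more before handing in.

```bash
python3 - <<'E'
from h import *
a=capture('scene');b=capture('top');print(get_obs()['contact_force'],get_obs()['tool_pos'])
A=cv2.resize(a[130:380,170:470],None,fx=2,fy=2);cv2.imwrite('pics/s_end.png',A[:,:,::-1])
cv2.imwrite('pics/t_end.png',b[:,:,::-1])
E
```

```text
[-2.20011019  1.04280139  4.86725891] [ 554.46021848 -142.62975992   76.20315684]
```

View pics/s_end.png

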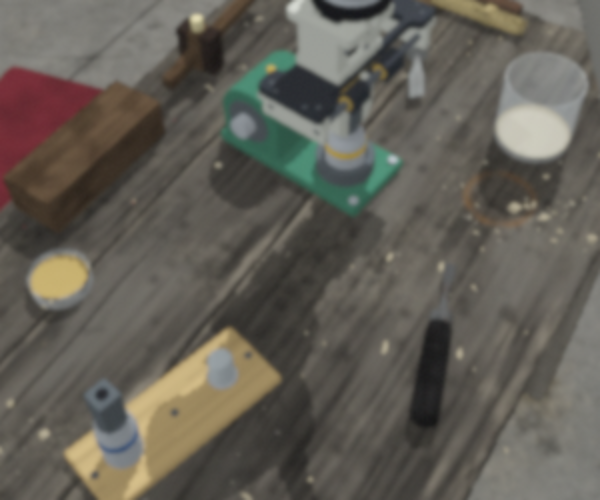

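View pics/w11.png

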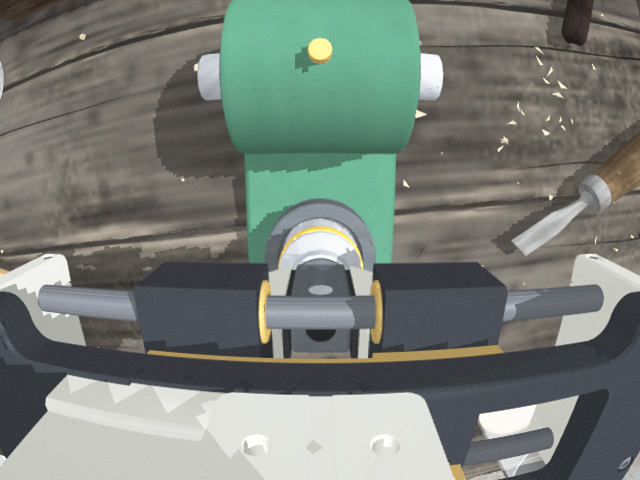

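The pictures show the yellow socket sunk in the cup and still gripped, wrist view (320,245). The blue socket hangs on the left peg, and the glass, wax tin and chisels are where they were.

```bash
python3 -c "
from plant import *
print(close_job())"
```

```text
the job is handed in; nothing more can be done
None
```

The large (yellow-banded) socket fits the nut. It is down over the nut to the cup floor, upright and still gripped, and the job is handed in.

- **Choosing the socket:** In the wrist camera the nut measured about 30.6 mm across flats and the cup bore about 48 mm, which meant the 30 mm nut. I lifted the large socket off the right peg and tried only that one.
- **Fit:** It slid over the nut without resistance. It touched at a TCP height of 76.2 mm, which puts the mouth at the 14 mm floor height. A non-fitting socket would have stopped about 20 mm higher. At the last check the tilt was under 0.05°, the upward push about 5 N and the grip opening 22 mm.
- **Rest of the scene:** The small (blue-banded) socket was never touched and still hangs on the left peg. In the last pictures the glass, wax tin and chisels look unmoved. The job took about 15 s of the 72 s allowed.
- **Disagreements:** The networks' first nut position from the top and scene cameras was 8–10 mm off in y, and my first oblique wrist reading was about 3 mm off. I used the view from straight above instead, where six repeat readings agreed to about 0.2 mm. No check failed after that.

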